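Seat a copper blank and burnish its seam

TASK

Lay the copper blank in the round recess of the metal block so that it sits flush, and let go of it. Then take the burnisher from its wooden fork and, with its sprung nib lightly pressed in, rub slowly (2 to 3 cm a second) along the seam around the blank, from the red dot to the blue dot on the side with the yellow line. Hang the burnisher back upright in the fork by its collar; drop nothing and leave the pot, bangle and mallet alone.

Things in the scene. Friction and masses are not known exactly. Their poses are not given: they have to be found in the camera images.
- block: bright metal block fixed to the bench, 130 x 130 x 18 mm high, round recess 63 mm wide and 5 mm deep (dark floor) in the middle of its top. Origin: centre of the underside, z up. A thin yellow arc (160 degrees, 42 mm radius, centred on +x) runs beside the seam from a red dot (towards block -y) to a blue dot (+y); the seam itself lies inside it, at 31 mm radius
- recess (a point): centre of the recess floor, 13 mm above the bench; axes as the block
- blank: loose copper blank, about 160 g: round flange 60 mm in diameter and 5 mm thick with an upright holding stub in the middle, 20 mm in diameter and 25 mm tall (top 30 mm above the underside), to be gripped from above. Origin: centre of the underside, z up along the stub. Seated, the flange is flush with the block's top
- seam0 (a point): point 0 (of 0 to 8) of the seam to be rubbed, on the block's top face, 31 mm from the recess centre, 20 degrees from its neighbours, counting up counterclockwise seen from above; the first, beside the red dot
- seam1 (a point): point 1 (of 0 to 8) of the seam to be rubbed, on the block's top face, 31 mm from the recess centre, 20 degrees from its neighbours, counting up counterclockwise seen from above
- seam2 (a point): point 2 (of 0 to 8) of the seam to be rubbed, on the block's top face, 31 mm from the recess centre, 20 degrees from its neighbours, counting up counterclockwise seen from above
- seam3 (a point): point 3 (of 0 to 8) of the seam to be rubbed, on the block's top face, 31 mm from the recess centre, 20 degrees from its neighbours, counting up counterclockwise seen from above
- seam4 (a point): point 4 (of 0 to 8) of the seam to be rubbed, on the block's top face, 31 mm from the recess centre, 20 degrees from its neighbours, counting up counterclockwise seen from above
- seam5 (a point): point 5 (of 0 to 8) of the seam to be rubbed, on the block's top face, 31 mm from the recess centre, 20 degrees from its neighbours, counting up counterclockwise seen from above
- seam6 (a point): point 6 (of 0 to 8) of the seam to be rubbed, on the block's top face, 31 mm from the recess centre, 20 degrees from its neighbours, counting up counterclockwise seen from above
- seam7 (a point): point 7 (of 0 to 8) of the seam to be rubbed, on the block's top face, 31 mm from the recess centre, 20 degrees from its neighbours, counting up counterclockwise seen from above
- seam8 (a point): point 8 (of 0 to 8) of the seam to be rubbed, on the block's top face, 31 mm from the recess centre, 20 degrees from its neighbours, counting up counterclockwise seen from above; the last, beside the blue dot
- fork: wooden tool rest fixed to the bench: foot 100 x 90 mm, post at its +x end, and two level prongs at the top, upper faces 95 mm above the bench, with a slot 20 mm wide between them, open towards the fork's -x. Origin: 5 mm to -x of the foot's centre, on the bench; z up
- fork_seat (a point): middle of the slot, level with the prongs' upper faces, where the underside of the burnisher's collar belongs; axes as the fork
- burnisher: loose burnisher, 100 g, hung upright in the fork. From the tip up: sprung nib, 12 mm steel shaft, brass collar 34 mm in diameter and 6 mm thick (75 to 81 mm above the tip), dark wooden handle 18 mm in diameter (81 to 136 mm above the tip), to be gripped from above. Origin: the nib's tip when not pressed; z up along the handle
- collar (a point): centre of the underside of the burnisher's collar, 75 mm above the unpressed tip
- nib_tip (a point): lowest point of the round nib (3 mm ball radius), moves with the nib
- nib (a joint): how far the sprung nib is pressed into the shaft, m: 0 free, 0.010 at its stop; needs 0.8 N to start and 4.8 N at the stop (400 N/m)
- pot: amber jar with a black cap, 54 mm in diameter, 60 mm high; bystander; origin under its centre
- bangle: brass ring 66 mm in diameter, 10 mm high, lying flat; bystander; origin under its centre
- mallet: wooden mallet lying on its side, head 40 mm in diameter and 65 mm long, handle 200 mm along its +y; bystander; origin on the bench under the head's centre
Things that resemble listed ones, but are neither listed nor needed, are in the scene too. What is meant by the fork is not black, and is the larger of those in its own colour. Leave any pink look-alike of the burnisher alone.

How it is judged:
By the outcome, as a careful person would: the job done as asked, in the order asked, and still so for the second after the job is handed in, with the robot touching nothing.
It also fails if it takes over 70 s, if anything falls off the work surface, if the arm or the gripper's body presses on something with over 40 N, if the wrist force passes 120 N, or if a joint passes its speed limit or range.

ROBOT

A 6-joint arm with a two-finger parallel gripper is mounted at the origin on the work surface. World frame = base frame: x ahead of the robot, y to its left, z up, the work surface at z = 0. Lengths are in m, angles in rad, forces in N, time in s.
With the tool pointing down it reaches from about 0.325 to 1 m from the base axis. Payload 5.1 kg.
Tool frame: the origin (TCP) lies on the front face of the gripper's body, between the roots of the fingers; the fingertips stand 73 mm ahead of it and the grasp point (between the pads) lies robot.grasp_offset ahead of it (robot.grasp_offset is the distance from the TCP to the grasp point, in m); z points along the fingers, y is the line along which they close (so a half turn about z gives the same grasp; the last joint's range is limited). The gripper opens to 85 mm and grips with 20 to 120 N. Pads are 22 mm wide; open, the fingers measure 114 mm over their backs; the gripper's body (76 mm by 85 mm) begins 54 mm behind the grasp point. The pads swing forward as they close: fully open they stand 13 mm farther back than shut.
Start: joints at [-0.083, 0.124, 1.65, -0, 1.367, -0.083], TCP at [0.65, -0, 0.304] pointing down, gripper open.
Joint ranges: [-2.61, 2.61], [-1.02, 2.33], [0.03, 2.71], [-1.35, 4.49], [0.32, 2.68], [-2.91, 2.91]. Speed limits (rad/s): [2.57, 2.57, 3.14, 3.14, 3.14, 3.14].

INTERFACE

Orientations are given as a unit quaternion [x, y, z, w].
In Python, from bench import robot, cams, nets gives the robot as it stands.
- The arm moves only by the tool arm_command, never from a script. Its argument "plan" is text: rows parted by semicolons, each of 4 numbers parted by spaces: the shift along the tool's x, y, z in cm, then the turn about the tool's z in degrees. A call has 1 to 10 rows; each row is the pose to reach, as a shift and turn from the pose commanded when the call began, along the tool's axes at that moment; what a row does not reach only later rows make up. A row lasts 1/10 s, in which the tool goes at most 50 mm and 8.59 degrees, less where a joint would pass 70% of its speed; a pose out of reach is approached as far as the arm can. A call with a gripper value outside its range is refused whole. "fingers" is the finger opening in cm, from 0 to 8.54, set as the call begins (left out, the last holds). The fingers move at their own pace and stop on an object; "grip_force" is the grip in N (left out, the last holds). Time passes only in rows, so rows that repeat a pose let the fingers close. It gives the time, the measured TCP pose, the force, the opening and the grip force at its end, in the units of the state.
- robot.get_obs(): the state, without advancing time (a new reading comes with each control period).
- cams.grab_frame(name): name is "scene" or "side" or "wrist"; returns the picture (384x512x3 uint8, blue, green, red); there is no depth.
- cams.get_calibration(name): a dict with "fov_y" (degrees; the focal length in pixels is half the picture's height over the tangent of half this angle, whatever the lens; pixels are square), "cx", "cy" (the principal point, pixels), "k1" (the pictures are not rectified: a ray, as slopes to the right and down, at radius r is drawn at 1 + k1 r^2 times it, then the intrinsics apply), "world_from_camera" (4x4, takes a point from camera to world coordinates); the wrist camera has in their place "T_tool_cam" (4x4, takes a point from camera to tool coordinates, whose origin is the TCP and whose axes are the flange's). Camera axes: x right, y down, z forward; pixel columns grow to the right and rows downward; lengths in m; the calibration is good to about 2 mm. A picture is of the moment at which its call begins: read the wrist's pose just before it. get_calibration takes no time and is no camera call.
- robot.close_job(): hands the job in; it is judged then, once.
Trained networks look in the newest picture that a camera, given by its name, has taken for a name from the list of things; names that differ only in an ending like _2 or _b are one class to them, and where a whole thing is asked for, a point or a joint stands for the part that bears it (a point fixed in the world has none). Each returns a list of dicts, best first, with "p" (0 to 1); they miss things now and then, are a little off and sometimes report something else, mostly with a low value. They report only what shows in the picture. A call takes as long as a camera call. They do not tell look-alikes from the thing itself.
- nets.look_for(camera, label): "box" ([centre column, centre row, width, height] in pixels, round what is visible of it).
The state is a dict: "time": time; "q": joint angles; "dq": joint speeds; "joint_torque": joint torques, N m; "eef_pos": TCP position; "tcp_rot": TCP orientation; "ft_force": force on the tool from outside, world axes, zero at the start; "moment": the same for the moment, N m; "finger_gap": finger opening in m; "grip_force": force on a finger pad.
Only numpy, scipy, OpenCV 4.12 (cv2) and the standard library are available. Lean on these libraries where they do the work, as an engineer would, in place of code of your own. Each camera call takes 0.05 s, during which the arm holds its last target. There are 200 camera calls.

## Working session

There is one attempt and no reset: what is moved stays moved. The work goes in short steps, Python scripts to look and compute and a tool call to move; the robot and the scene stay as the last step left them, time stands still between calls to the robot, and variables do not carry over. Pictures are saved under pics/ and viewed, at most 10 in all, crops included, and the job is handed in when it is done.

Besides the shell and the picture viewer there is one more tool, called after ">>>" as name(argument=value, ...) on one line, values as JSON. arm_command: Moves the arm, as the interface text tells. Its arguments: {"type":"object","properties":{"plan":{"type":"string"},"fingers":{"type":"number"},"grip_force":{"type":"number"}},"required":["plan"]}

```bash
mkdir -p pics; ls; cat > h.py <<'E'
import numpy as np, cv2
from bench import robot, cams, nets
from scipy.spatial.transform import Rotation as R
def Tcam(n):
    c=cams.get_calibration(n)
    if n=='wrist':
        o=robot.get_obs(); T=np.eye(4); T[:3,:3]=R.from_quat(o['tcp_rot']).as_matrix(); T[:3,3]=o['eef_pos']
        return c,T@np.array(c['T_tool_cam'])
    return c,np.array(c['world_from_camera'])
def K(c): 
    f=192/np.tan(np.radians(c['fov_y'])/2); return np.array([[f,0,c['cx']],[0,f,c['cy']],[0,0,1.]]),np.array([c['k1'],0,0,0.])
def ray(cT,uv):
    c,T=cT; k,d=K(c)
    p=cv2.undistortPoints(np.array(uv,float).reshape(-1,1,2),k,d).reshape(-1,2)
    v=np.c_[p,np.ones(len(p))]@T[:3,:3].T
    return T[:3,3],v
def atz(cT,uv,z):
    o,v=ray(cT,uv); return o+v*((z-o[2])/v[:,2])[:,None]
def proj(cT,P):
    c,T=cT; k,d=K(c); Ti=np.linalg.inv(T)
    return cv2.projectPoints(np.array(P,float).reshape(-1,1,3),cv2.Rodrigues(Ti[:3,:3])[0],Ti[:3,3],k,d)[0].reshape(-1,2)
def state():
    o=robot.get_obs(); print({k:np.round(o[k],4).tolist() for k in ('time','eef_pos','tcp_rot','ft_force','finger_gap','grip_force')})
E
python3 - <<'E'
from h import *
state(); print(robot.grasp_offset)
ims=[]
for n in ('scene','side','wrist'):
    im=cams.grab_frame(n); cv2.imwrite(f'pics/{n}0.png',im); ims.append(im)
    cT=Tcam(n); print(n,np.round(cT[1],3).tolist(),cT[0]['fov_y'],cT[0]['k1'])
    for l in ('block','blank','fork','burnisher','pot','bangle','mallet'):
        for r in nets.look_for(n,l): 
            if r['p']>.3: print(l,round(r['p'],2),np.round(r['box']).astype(int).tolist(),np.round(atz(cT,[r['box'][:2]],0.02)[0,:2],3))
    cv2.imwrite(f'pics/{n}0b.png',cv2.resize(im,(800,600),interpolation=cv2.INTER_CUBIC))
E
```

```text
pics
{'time': 0.0, 'eef_pos': [0.6495, 0.0, 0.3027], 'tcp_rot': [0.7071, 0.7071, -0.0007, -0.0008], 'ft_force': [0.7427, -0.6504, 0.3199], 'finger_gap': 0.0852, 'grip_force': 0.0}
0.0539
scene [[-0.769, 0.404, -0.495, 1.14], [0.639, 0.506, -0.579, 0.596], [0.017, -0.762, -0.648, 0.815], [0.0, 0.0, 0.0, 1.0]] 49.3607741657868 -0.05982855022126922
block 0.82 [273, 219, 71, 50] [0.572 0.003]
blank 0.56 [366, 258, 25, 16] [0.483 0.253]
fork 0.72 [178, 166, 30, 31] [ 0.646 -0.367]
fork 0.72 [208, 142, 31, 36] [ 0.495 -0.417]
fork 0.7 [231, 170, 42, 44] [ 0.528 -0.246]
burnisher 0.56 [272, 161, 7, 36] [ 0.397 -0.202]
pot 0.83 [193, 214, 23, 25] [ 0.729 -0.151]
bangle 0.77 [222, 255, 25, 19] [0.755 0.019]
bangle 0.52 [275, 222, 62, 49] [0.573 0.014]
mallet 0.79 [276, 316, 63, 86] [0.767 0.234]
side [[0.997, -0.058, 0.045, 0.579], [-0.074, -0.745, 0.664, -0.654], [-0.005, -0.665, -0.747, 0.793], [0.0, 0.0, 0.0, 1.0]] 51.56380822156426 -0.08054812734789178
block 0.56 [235, 206, 56, 56] [ 0.573 -0.026]
blank 0.76 [197, 144, 21, 11] [0.474 0.215]
fork 0.97 [223, 284, 52, 56] [ 0.538 -0.239]
for
[... 194 characters left out ...]
r 0.58 [233, 203, 58, 50] [ 0.568 -0.015]
pot 0.91 [308, 242, 24, 31] [ 0.737 -0.146]
pot 0.73 [232, 203, 55, 54] [ 0.567 -0.013]
bangle 0.44 [300, 199, 20, 18] [ 0.739 -0.014]
mallet 0.67 [212, 266, 19, 41] [ 0.516 -0.192]
mallet 0.31 [234, 205, 57, 52] [ 0.571 -0.022]
wrist [[1.0, 0.001, -0.001, 0.652], [0.001, -0.962, -0.272, 0.069], [-0.001, 0.272, -0.962, 0.374], [0.0, 0.0, 0.0, 1.0]] 67.8356586681155 0.009944318449633312
block 0.87 [182, 168, 120, 114] [0.564 0.   ]
blank 0.46 [183, 166, 123, 108] [0.566 0.002]
fork 0.74 [184, 314, 67, 43] [ 0.553 -0.216]
pot 0.95 [318, 277, 50, 55] [ 0.745 -0.155]
bangle 0.85 [326, 164, 53, 48] [0.744 0.005]
mallet 0.71 [334, 34, 68, 67] [0.743 0.152]
```

View pics/scene0b.png

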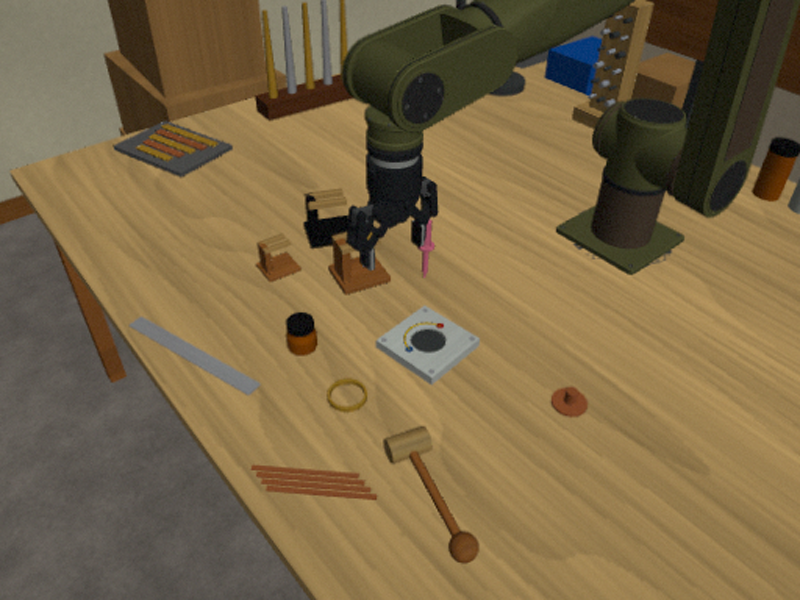

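View pics/side0b.png

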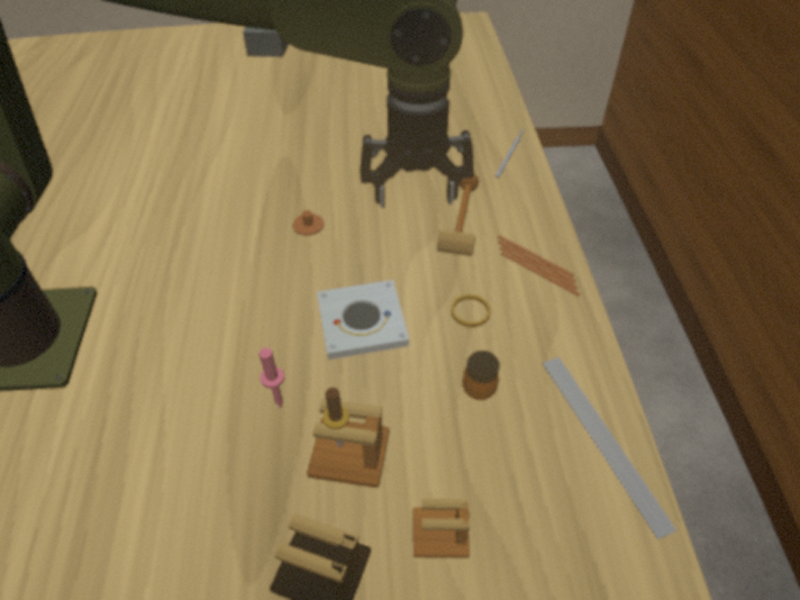

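The scene view shows the tan/brown fork with the dark-handled burnisher at about (355,265), the pink decoy at (428,250), the block at (428,342) and the blank at (570,402). In the side view the same things are at (345,435), (270,375), (362,318) and (308,223).

```bash
python3 - <<'E'
from h import *
import json
im=cv2.imread('pics/wrist0.png'); cT=Tcam('wrist')
hsv=cv2.cvtColor(im,cv2.COLOR_BGR2HSV)
# recess dark floor: blob near (182,168)
m=((hsv[...,2]<90)).astype(np.uint8); m[:,:110]=0;m[:,250:]=0;m[:105]=0;m[230:]=0
n,l,s,c=cv2.connectedComponentsWithStats(m)
i=1+np.argmax(s[1:,4]); print('recess',s[i],c[i],atz(cT,[c[i]],.013)[0])
sub=np.zeros(m.shape,bool); sub[105:230,110:250]=1
for nm,mm in (('red',((hsv[...,0]<8)|(hsv[...,0]>172))&(hsv[...,1]>130)),('blue',(abs(hsv[...,0].astype(int)-112)<12)&(hsv[...,1]>130)),('yel',(abs(hsv[...,0].astype(int)-26)<8)&(hsv[...,1]>130))):
    ys,xs=np.where(mm&sub); P=atz(cT,[[xs.mean(),ys.mean()]],.018)[0]; print(nm,len(xs),xs.mean().round(1),ys.mean().round(1),P.round(4))
for n in ('scene','side','wrist'):
    cv=Tcam(n); print(n, cv[0]['cx'],cv[0]['cy'],proj(cv,[[.564,0,.013],[.48,.23,.03],[.48,.23,0]]).round(1).tolist())
cv2.imwrite('pics/wrist0c.png',cv2.resize(im,(800,600),interpolation=cv2.INTER_CUBIC))
E
```

```text
recess [ 160  147   49   47 1772] [184.35440181 169.83916479] [ 0.56495504 -0.00363292  0.013     ]
red 56 152.8 180.7 [ 0.5249 -0.0168  0.018 ]
blue 1 215.0 173.0 [ 0.6048 -0.0067  0.018 ]
yel 172 187.2 193.8 [ 0.5678 -0.0342  0.018 ]
scene 256.6230843909297 191.28868116735555 [[274.3, 219.1], [360.1, 249.3], [358.0, 257.2]]
side 254.06211908810482 187.76464728310611 [[230.9, 200.4], [199.0, 137.8], [200.1, 145.5]]
wrist 251.59650466715647 191.56694397377152 [[183.4, 167.0], [79.5, -58.1], [95.5, -42.3]]
```

View pics/wrist0b.png

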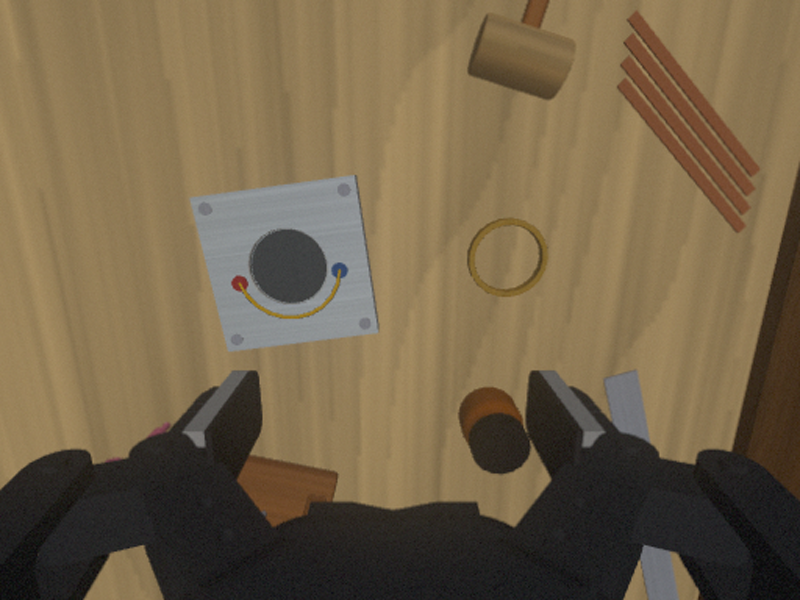

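The wrist view shows the recess at about (288,266), red dot (240,283), blue dot (340,270) and the yellow arc below, i.e. towards world -y. The recess centre measures about (0.565, -0.004), which agrees across the cameras. Next I move over the blank.

>>> arm_command(plan="23.5 -17 10 0;23.5 -17 10 0;23.5 -17 10 0;23.5 -17 10 0;23.5 -17 10 0;23.5 -17 10 0;23.5 -17 10 0;23.5 -17 10 0;23.5 -17 10 0;23.5 -17 10 0", fingers=8.5)

```text
time: 2.2
eef_pos: [0.4814, 0.2342, 0.205]
tcp_rot: [0.708, 0.706, 0.001, 0.001]
ft_force: [-0.2, -1.1, 0.4]
finger_gap: 0.0847
grip_force: 0.0
```

```bash
cat > blank.py <<'E'
from h import *
import sys
im=cams.grab_frame('wrist'); cT=Tcam('wrist'); state()
cv2.imwrite('pics/'+sys.argv[1],cv2.resize(im,(800,600),interpolation=cv2.INTER_CUBIC))
for l in ('blank',):
    for r in nets.look_for('wrist',l): print(l,round(r['p'],2),np.round(r['box'],1).tolist(),atz(cT,[r['box'][:2]],.005)[0].round(4))
hsv=cv2.cvtColor(im,cv2.COLOR_BGR2HSV)
m=((hsv[...,0]<11)&(hsv[...,1]>110)&(hsv[...,2]>60)).astype(np.uint8)
n,l,s,c=cv2.connectedComponentsWithStats(m)
for i in range(1,n):
    if s[i,4]>150:
        cn=cv2.findContours((l==i).astype(np.uint8),cv2.RETR_EXTERNAL,cv2.CHAIN_APPROX_NONE)[0][0].reshape(-1,2)
        W=atz(cT,cn,.004)[:,:2]; A=np.c_[2*W,np.ones(len(W))]; x=np.linalg.lstsq(A,(W**2).sum(1),rcond=None)[0]
        print(s[i],c[i].round(1),'circle',x[:2].round(4),np.sqrt(x[2]+x[:2]@x[:2]).round(4))
E
python3 blank.py w1.png
```

```text
{'time': 2.25, 'eef_pos': [0.4814, 0.2341, 0.2049], 'tcp_rot': [0.7078, 0.7064, 0.0008, 0.0005], 'ft_force': [-0.0873, -0.0659, 0.2488], 'finger_gap': 0.0847, 'grip_force': 0.0}
blank 0.61 [239.5, 178.6, 57.7, 58.7] [0.4714 0.2404 0.005 ]
```

View pics/w1.png

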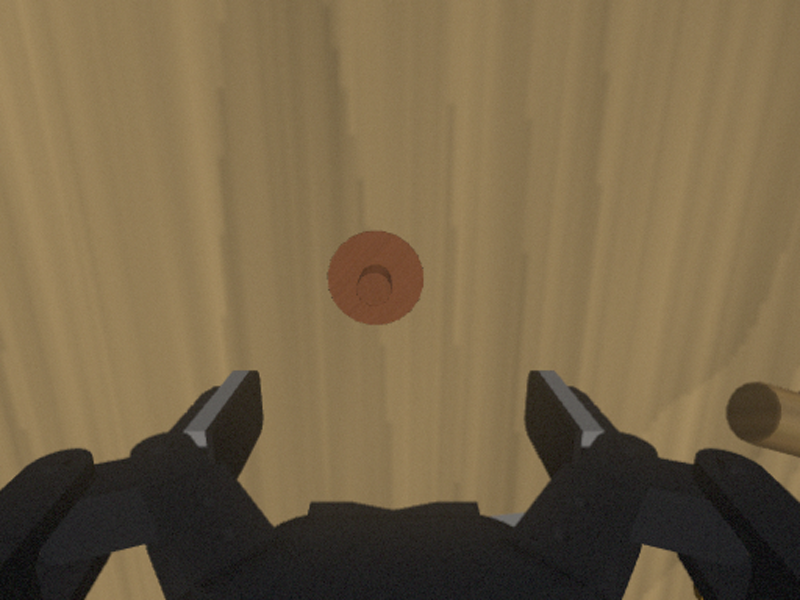

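The blank is upright with its flange centred at about (375,278) and the stub top at (374,290), so its centre is at (0.471, 0.2405). I descend and grip.

>>> arm_command(plan="0.6 -0.9 4 0;0.6 -0.9 8 0;0.6 -0.9 10 0;0.6 -0.9 11.5 0;0.6 -0.9 12.2 0;0.6 -0.9 12.4 0;0.6 -0.9 12.4 0", fingers=5)

```text
time: 3.0
eef_pos: [0.4719, 0.2411, 0.0809]
tcp_rot: [0.707, 0.707, 0.001, 0.0]
ft_force: [0.9, -0.7, -0.4]
finger_gap: 0.05
grip_force: 0.0
```

>>> arm_command(plan="0 0 0 0;0 0 0 0;0 0 0 0;0 0 0 0;0 0 0 0", fingers=1, grip_force=40)

```text
time: 3.5
eef_pos: [0.4718, 0.2413, 0.0812]
tcp_rot: [0.707, 0.707, 0.001, 0.0]
ft_force: [-1.0, -0.1, 6.1]
finger_gap: 0.0187
grip_force: 39.4
```

>>> arm_command(plan="0 0 -2 0;0 0 -5 0;0 0 -9 0;-3 1 -12.5 0;-7 2.4 -12.5 0;-11 3.8 -12.5 0;-15 5.1 -12.5 0;-19 6.5 -12.5 0;-23 7.9 -12.5 0;-27.5 9.4 -12.5 0")

```text
time: 4.5
eef_pos: [0.5647, -0.0353, 0.2042]
tcp_rot: [0.707, 0.707, -0.0, -0.0]
ft_force: [0.5, -0.5, -0.9]
finger_gap: 0.0185
grip_force: 39.3
```

>>> arm_command(plan="0 0 0 0;0 0 0 0;0 0 0 0")

```text
time: 4.8
eef_pos: [0.5643, -0.0332, 0.2042]
tcp_rot: [0.707, 0.707, -0.0, -0.001]
ft_force: [-0.3, -0.3, -1.4]
finger_gap: 0.0185
grip_force: 39.4
```

```bash
cat > rec.py <<'E'
from h import *
import sys
im=cams.grab_frame('wrist'); cT=Tcam('wrist'); state()
cv2.imwrite('pics/'+sys.argv[1],cv2.resize(im,(800,600),interpolation=cv2.INTER_CUBIC))
hsv=cv2.cvtColor(im,cv2.COLOR_BGR2HSV)
for l in ('block','blank'):
    for r in nets.look_for('wrist',l): print(l,round(r['p'],2),np.round(r['box'],1).tolist())
def circ(cn,z):
    W=atz(cT,cn,z)[:,:2]; x=np.linalg.lstsq(np.c_[2*W,np.ones(len(W))],(W**2).sum(1),rcond=None)[0]
    return x[:2].round(4),np.sqrt(x[2]+x[:2]@x[:2]).round(4)
m=((hsv[...,2]<95)&(hsv[...,1]<60)).astype(np.uint8)
n,l,s,c=cv2.connectedComponentsWithStats(m)
for i in range(1,n):
    if 600<s[i,4]<9000:
        cn=cv2.findContours((l==i).astype(np.uint8),cv2.RETR_EXTERNAL,cv2.CHAIN_APPROX_NONE)[0][0].reshape(-1,2)
        print('dark',s[i],c[i].round(1),circ(cn,.018))
for nm,mm in (('red',((hsv[...,0]<6)|(hsv[...,0]>174))&(hsv[...,1]>150)),('blue',(abs(hsv[...,0].astype(int)-112)<14)&(hsv[...,1]>110)),('yel',(abs(hsv[...,0].astype(int)-24)<6)&(hsv[...,1]>170))):
    n,l,s,c=cv2.connectedComponentsWithStats(mm.astype(np.uint8))
    for i in range(1,n):
        if s[i,4]>20:
            print(nm,s[i],c[i].round(1),atz(cT,[c[i]],.018)[0,:2].round(4))
            if nm=='yel': ys,xs=np.where(l==i); print(circ(np.c_[xs,ys],.018))
E
python3 rec.py w2.png
```

```text
{'time': 4.85, 'eef_pos': [0.5644, -0.0329, 0.2043], 'tcp_rot': [0.7066, 0.7076, -0.0002, -0.0006], 'ft_force': [0.4976, 0.0346, -1.3182], 'finger_gap': 0.0185, 'grip_force': 39.3909}
block 0.81 [246.4, 150.8, 160.6, 161.9]
blank 0.78 [251.5, 237.3, 104.2, 98.8]
dark [ 219  123   66   66 3446] [251.6 155.7] (array([ 0.5655, -0.0032]), np.float64(0.0294))
red [202 166  13  13 103] [207.5 171.3] [ 0.5253 -0.0167]
blue [292 154  13  13 108] [298.3 159.1] [ 0.6076 -0.0052]
yel [277 160  22  35  97] [289.4 180. ] [ 0.6004 -0.0246]
(array([ 0.5742, -0.0089]), np.float64(0.0323))
yel [207 171  20  24  70] [215.9 184. ] [ 0.5326 -0.0286]
(array([ 0.5489, -0.0159]), np.float64(0.0221))
```

View pics/w2.png

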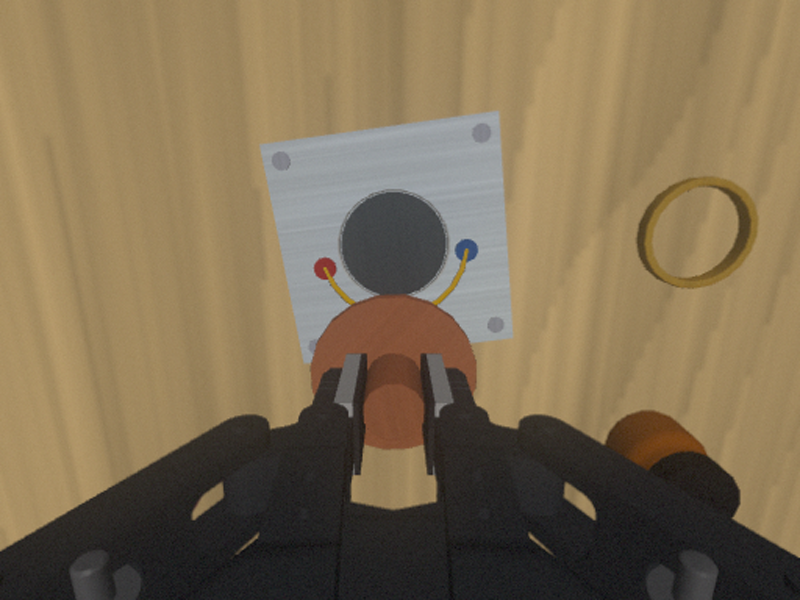

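The view shows the blank held level at (393,370), the recess centre at (394,243), red dot (324,268) and blue dot (466,250). The recess centre comes out at (0.5655, -0.0038), with block +x pointing at about -82°. Next I fit the offset of the blank in the hand.

```bash
python3 - <<'E'
from h import *
from scipy.optimize import least_squares
im=cv2.resize(cv2.imread('pics/w2.png'),(512,384),interpolation=cv2.INTER_AREA); cT=Tcam('wrist'); o=robot.get_obs(); p=np.array(o['eef_pos'])
hsv=cv2.cvtColor(im,cv2.COLOR_BGR2HSV).astype(int)
m=(((hsv[...,0]<14)&(hsv[...,1]>110))).astype(np.uint8); m[:,:190]=0;m[:,315:]=0;m[:180]=0;m[295:]=0
ys,xs=np.where(m)
cols=[(xs[ys==r].min(),r) for r in range(200,235)],[(xs[ys==r].max()+1,r) for r in range(200,235)]
top=[(c,ys[xs==c].min()) for c in range(225,280)]
bot=[(c,ys[xs==c].max()+1) for c in range(243,262)]
E=np.array(cols[0]+cols[1]+top,float); B=np.array(bot,float); print(E[0],top[25],bot[8])
def res(v):
    b=atz(cT,E,v[2])[:,:2]-v[:2]; t=atz(cT,B,v[2]+.005)[:,:2]-v[:2]
    return np.r_[np.linalg.norm(b,axis=1)-.03,np.linalg.norm(t,axis=1)-.03]
s=least_squares(res,[p[0],p[1],p[2]-.08],loss='soft_l1',f_scale=.0005)
print(s.x.round(4),(s.x-p).round(4),np.abs(s.fun).mean(), 'pred centre at z seat, rel')
E
```

```text
[219. 200.] (250, np.int64(189)) (251, np.int64(287))
[ 0.5663 -0.0352  0.1205] [ 0.0017 -0.0024 -0.0842] 0.0002850067785452376 pred centre at z seat, rel
```

>>> arm_command(plan="3 -0.08 0 0;3 -0.08 3 0;3 -0.08 6.5 0;3 -0.08 9 0;3 -0.08 10.4 0;3 -0.08 10.4 0;3 -0.08 10.4 0;3 -0.08 10.4 0")

```text
time: 5.75
eef_pos: [0.5652, -0.004, 0.1026]
tcp_rot: [0.707, 0.707, 0.001, 0.001]
ft_force: [-0.3, 1.5, -0.8]
finger_gap: 0.0187
grip_force: 40.0
```

```bash
python3 rec.py w3.png
```

```text
{'time': 5.8, 'eef_pos': [0.5651, -0.004, 0.1026], 'tcp_rot': [0.7071, 0.7071, 0.0008, 0.001], 'ft_force': [-0.3597, -1.0701, -1.5382], 'finger_gap': 0.0188, 'grip_force': 40.0021}
blank 0.83 [250.9, 238.1, 103.0, 99.1]
dark [198 182  99  48 628] [241.2 193.7] (array([ 0.5657, -0.0032]), np.float64(0.0292))
red [172 245  21  20 262] [181.6 253.9] [ 0.5251 -0.017 ]
blue [311 228  21  20 273] [321.2 236.7] [ 0.6077 -0.0058]
yel [493 230   6  11  21] [495.  234.8] [ 0.7086 -0.0044]
(array([ 0.7081, -0.0045]), np.float64(0.0021))
yel [310 237  13  28  96] [316.5 251.4] [ 0.6055 -0.0154]
(array([ 0.6005, -0.0133]), np.float64(0.0075))
yel [181 254  11  16  57] [186.  261.4] [ 0.5274 -0.0219]
(array([ 0.5267, -0.0221]), np.float64(0.0033))
yel [232 291  41   8 163] [252. 295.] [ 0.5671 -0.0454]
(array([ 0.5666, -0.0336]), np.float64(0.0139))
```

View pics/w3.png

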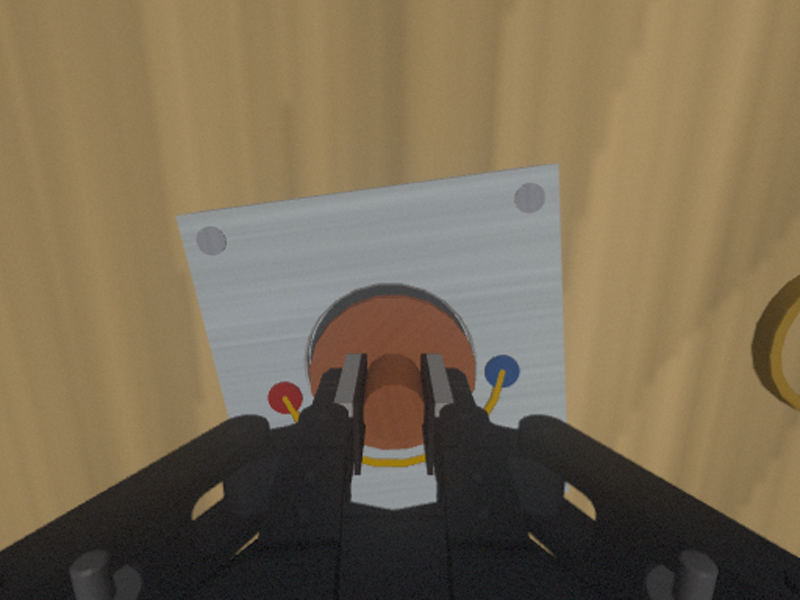

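The blank hovers over the recess at about (393,372), the rim visible from (305,360) to (477,360) with its top at 283. I check the offset before lowering.

```bash
cat > inh.py <<'E'
from h import *
from scipy.optimize import least_squares
im=cv2.resize(cv2.imread('pics/w3.png'),(512,384),interpolation=cv2.INTER_AREA); cT=Tcam('wrist')
hsv=cv2.cvtColor(im,cv2.COLOR_BGR2HSV).astype(int)
m=(((hsv[...,0]<14)&(hsv[...,1]>110))).astype(np.uint8); m[:,:190]=0;m[:,315:]=0;m[:180]=0;m[289:]=0
ys,xs=np.where(m)
E=np.array([(xs[ys==r].min(),r) for r in range(200,235)]+[(xs[ys==r].max()+1,r) for r in range(200,235)]+[(c,ys[xs==c].min()) for c in range(225,280)],float)
# recess rim: last bright block pixel walking in from outside
g=hsv[...,2]; rim=[]
for c in range(222,285,3):
    col=np.diff(g[150:192,c]); rim.append((c,151+np.argmin(col)))
for r in range(205,232,3):
    rim.append((180+1+np.argmin(np.diff(g[r,180:215])),r))
    rim.append((295+1+np.argmax(np.diff(g[r,295:325])),r))
rim=np.array(rim,float); print(rim[:21:4].tolist(),rim[21:26].tolist())
def fit(P,z,r): 
    s=least_squares(lambda v:np.linalg.norm(atz(cT,P,z)[:,:2]-v[:2],axis=1)-(v[2] if r is None else r),[.565,-.004,.03][:3 if r is None else 2],loss='soft_l1',f_scale=.0004); return s.x.round(4),np.abs(s.fun).mean().round(5)
for z in (.0185,.020,.0215): print('blank',z,fit(E,z,.03),fit(E,z,None))
print('rim',fit(rim,.018,.0315),fit(rim,.018,None))
E
python3 inh.py
```

```text
[[222.0, 188.0], [234.0, 183.0], [246.0, 181.0], [258.0, 183.0], [270.0, 185.0], [282.0, 191.0]] [[206.0, 205.0], [297.0, 205.0], [204.0, 208.0], [299.0, 208.0], [202.0, 211.0]]
blank 0.0185 (array([ 0.5665, -0.0066]), np.float64(0.00024)) (array([ 0.5665, -0.0073,  0.0306]), np.float64(0.00017))
blank 0.02 (array([ 0.5665, -0.0063]), np.float64(0.00019)) (array([ 0.5665, -0.0066,  0.0303]), np.float64(0.00017))
blank 0.0215 (array([ 0.5665, -0.0059]), np.float64(0.00017)) (array([ 0.5665, -0.0059,  0.03  ]), np.float64(0.00017))
rim (array([ 0.5661, -0.0039]), np.float64(0.00048)) (array([ 0.5662, -0.0031,  0.0308]), np.float64(0.00042))
```

>>> arm_command(plan="0.17 -0.07 0 0;0.17 -0.07 0.1 0;0.17 -0.07 0.2 0;0.17 -0.07 0.3 0;0.17 -0.07 0.4 0;0.17 -0.07 0.5 0;0.17 -0.07 0.5 0")

```text
time: 6.6
eef_pos: [0.5634, -0.0024, 0.0957]
tcp_rot: [0.707, 0.707, -0.0, -0.0]
ft_force: [0.9, 0.1, -1.6]
finger_gap: 0.0184
grip_force: 40.0
```

>>> arm_command(plan="0 0 0.1 0;0 0 0.2 0;0 0 0.25 0;0 0 0.25 0;0 0 0.25 0")

```text
time: 7.1
eef_pos: [0.5636, -0.0023, 0.0943]
tcp_rot: [0.707, 0.707, -0.0, -0.0]
ft_force: [-3.3, 0.7, 5.0]
finger_gap: 0.0184
grip_force: 40.7
```

>>> arm_command(plan="0 0 0 0;0 0 0 0;0 0 0 0;0 0 0 0", fingers=4.5)

```text
time: 7.5
eef_pos: [0.5635, -0.0023, 0.0933]
tcp_rot: [0.707, 0.707, -0.0, -0.0]
ft_force: [-0.0, -0.6, 0.2]
finger_gap: 0.0453
grip_force: 0.0
```

>>> arm_command(plan="0 0 -2 0;0 0 -5 0;0 0 -9 0;-2 0 -13 0;-2 0 -13 0;-2 0 -13 0")

```text
time: 8.1
eef_pos: [0.5641, -0.0227, 0.2249]
tcp_rot: [0.707, 0.707, 0.001, 0.001]
ft_force: [-0.5, 0.3, 0.0]
finger_gap: 0.0452
grip_force: 0.0
```

```bash
sed -i "s/('block','blank')/('blank','fork','burnisher')/" rec.py; python3 rec.py w4.png; python3 - <<'E'
from h import *
im=cv2.imread('pics/w4.png'); s=im[120:420,200:600]; cv2.imwrite('pics/w4c.png',cv2.resize(s,(800,600),interpolation=cv2.INTER_CUBIC))
E
```

```text
{'time': 8.15, 'eef_pos': [0.5632, -0.0224, 0.223], 'tcp_rot': [0.7072, 0.707, -0.0001, -0.0002], 'ft_force': [-0.6057, -0.0007, -1.4511], 'finger_gap': 0.0451, 'grip_force': 0.0}
blank 0.73 [252.4, 163.6, 60.9, 58.1]
fork 0.75 [249.1, 159.6, 149.2, 144.3]
fork 0.72 [228.7, 316.1, 58.9, 7.3]
fork 0.44 [251.1, 162.4, 58.9, 63.0]
burnisher 0.5 [113.8, 363.2, 33.0, 41.5]
red [205 173  12  11  77] [210.5 177.2] [ 0.524  -0.0159]
blue [288 161  12  12  85] [293.9 166. ] [ 0.6057 -0.0047]
yel [210 167  85  40 240] [254.2 194. ] [ 0.5672 -0.0331]
(array([ 0.5638, -0.0037]), np.float64(0.0415))
```

View pics/w4c.png

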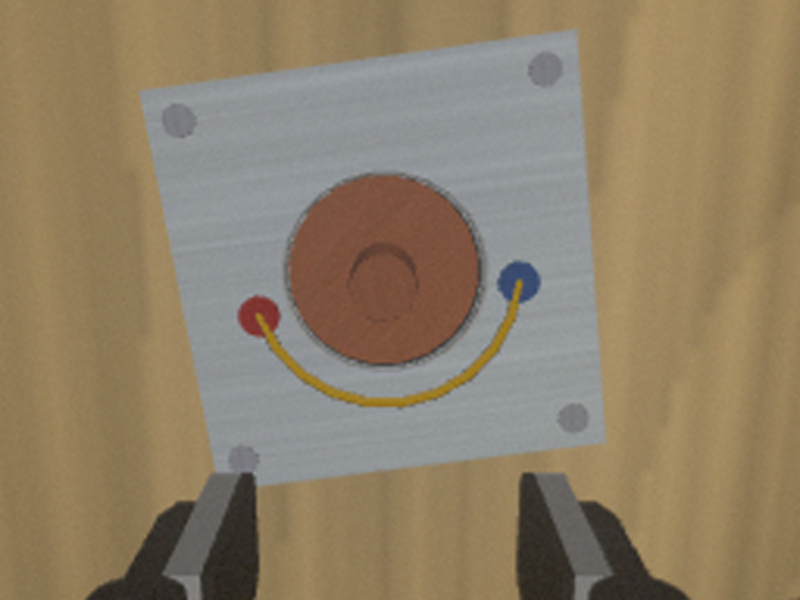

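The crop shows the blank seated flush and centred in the recess (383,270), with an even dark seam around it. Next I look at the fork.

>>> arm_command(plan="-3 -0.5 -3 0;-7 -1.5 -7.7 0;-11.5 -2.4 -7.7 0;-16 -3.3 -7.7 0;-17.8 -3.3 -7.7 0;-17.8 -3.3 -7.7 0;-17.8 -3.3 -7.7 0;-17.8 -3.3 -7.7 0", fingers=8.5)

```text
time: 9.1
eef_pos: [0.5305, -0.1991, 0.2994]
tcp_rot: [0.707, 0.708, -0.0, -0.001]
ft_force: [-0.0, -0.5, 0.1]
finger_gap: 0.0848
grip_force: 0.0
```

```bash
python3 - <<'E'
from h import *
im=cams.grab_frame('wrist'); cT=Tcam('wrist'); state()
cv2.imwrite('pics/w5.png',im); cv2.imwrite('pics/w5b.png',cv2.resize(im,(800,600),interpolation=cv2.INTER_CUBIC))
for l in ('fork','burnisher','pot'):
    for r in nets.look_for('wrist',l): print(l,round(r['p'],2),np.round(r['box'],1).tolist(),atz(cT,[r['box'][:2]],.1)[0].round(4))
E
```

```text
{'time': 9.15, 'eef_pos': [0.5306, -0.199, 0.2997], 'tcp_rot': [0.7065, 0.7077, -0.0001, -0.0007], 'ft_force': [0.1243, 1.3116, -0.0858], 'finger_gap': 0.0847, 'grip_force': 0.0}
fork 0.96 [261.9, 206.3, 92.9, 94.2] [ 0.542  -0.2208  0.1   ]
fork 0.63 [231.5, 295.5, 87.7, 63.4] [ 0.5101 -0.3234  0.1   ]
fork 0.61 [329.5, 286.7, 39.7, 61.8] [ 0.616  -0.3119  0.1   ]
burnisher 0.76 [248.1, 233.6, 32.5, 51.0] [ 0.5283 -0.2502  0.1   ]
burnisher 0.69 [154.1, 139.2, 52.1, 35.9] [ 0.4409 -0.1552  0.1   ]
pot 0.84 [436.2, 126.3, 78.7, 50.4] [ 0.7006 -0.143   0.1   ]
```

View pics/w5b.png

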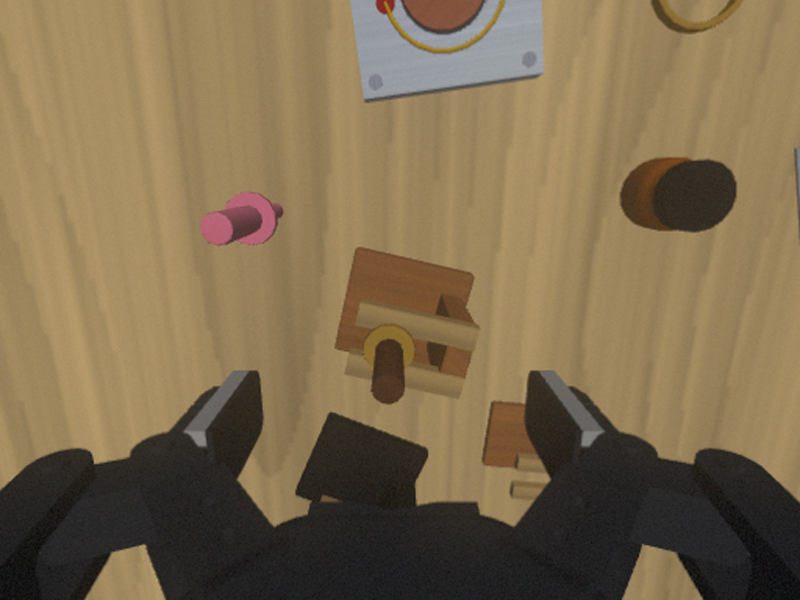

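```bash
python3 - <<'E'
from h import *
cT=Tcam('wrist'); k=1/1.5625
for nm,u,z in (('top',(388,388),.156),('collar',(389,346),.101),('pinktop',(219,228),.14),('prongA',(358,313),.095),('prongA2',(478,336),.095),('prongB',(347,364),.095),('prongB2',(461,388),.095)):
    print(nm,atz(cT,[np.array(u)*k],z)[0].round(4))
E
```

```text
top [ 0.5295 -0.2389  0.156 ]
collar [ 0.5295 -0.2372  0.101 ]
pinktop [ 0.4429 -0.1572  0.14  ]
prongA [ 0.5094 -0.2168  0.095 ]
prongA2 [ 0.5877 -0.2324  0.095 ]
prongB [ 0.5014 -0.2525  0.095 ]
prongB2 [ 0.5782 -0.2699  0.095 ]
```

The handle top is at (388,388) and the collar at (389,346), which both give an axis at (0.5295, -0.238). It hangs in the tan fork, and the pink decoy at (0.44, -0.157) stays clear of the fingers.

>>> arm_command(plan="-2 -0.1 0 0;-3.8 -0.25 0 0;-3.8 -0.25 3 0;-3.8 -0.25 6.5 0;-3.8 -0.25 9 0;-3.8 -0.25 10.8 0;-3.8 -0.25 11.6 0;-3.8 -0.25 11.6 0", fingers=5.5)

```text
time: 10.1
eef_pos: [0.5274, -0.2382, 0.1831]
tcp_rot: [0.707, 0.707, -0.0, -0.001]
ft_force: [-0.3, -0.5, -0.0]
finger_gap: 0.0549
grip_force: 0.0
```

>>> arm_command(plan="0 0 0 0;0 0 0 0;0 0 0 0;0 0 0 0;0 0 0 0;0 0 0 0;0 0 0 0", fingers=1, grip_force=50)

```text
time: 10.8
eef_pos: [0.5287, -0.2387, 0.1861]
tcp_rot: [0.707, 0.707, 0.0, 0.001]
ft_force: [-0.8, 0.6, 5.9]
finger_gap: 0.0165
grip_force: 48.9
```

>>> arm_command(plan="0 0 -0.5 0;0 0 -2 0;0 0 -4.5 0;0 0 -8 0;0 0 -11.5 0;0 0 -12.5 0;0 0 -12.5 0;0 0 -12.5 0")

```text
time: 11.6
eef_pos: [0.5274, -0.238, 0.3078]
tcp_rot: [0.707, 0.707, -0.0, -0.001]
ft_force: [0.9, -0.5, -1.4]
finger_gap: 0.017
grip_force: 48.7
```

>>> arm_command(plan="3 0 0 0;7 0.2 0 0;11 0.3 0 0;15 0.4 0 0;19 0.5 2 0;22.4 0.6 4.5 0;22.4 0.6 7 0;22.4 0.6 7 0;22.4 0.6 7 0")

```text
time: 12.5
eef_pos: [0.533, -0.0144, 0.2374]
tcp_rot: [0.707, 0.707, -0.001, -0.002]
ft_force: [0.6, -0.1, -0.7]
finger_gap: 0.0169
grip_force: 48.8
```

```bash
python3 - <<'E'
from h import *
im=cams.grab_frame('wrist'); cT=Tcam('wrist'); state()
cv2.imwrite('pics/w6.png',im); im2=cams.grab_frame('side'); im3=cams.grab_frame('scene')
a=cv2.resize(im,(533,400),interpolation=cv2.INTER_CUBIC)
b=cv2.resize(im2[130:280,170:300],(260,300),interpolation=cv2.INTER_CUBIC); c=cv2.resize(im3[110:260,210:340],(260,300),interpolation=cv2.INTER_CUBIC)
out=np.zeros((600,800,3),np.uint8); out[:400,:533]=a; out[:300,535:795]=b; out[300:,535:795]=c
cv2.imwrite('pics/w6b.png',out)
for l in ('burnisher','fork'):
    for n in ('wrist','side','scene'):
        for r in nets.look_for(n,l): print(l,n,round(r['p'],2),np.round(r['box'],1).tolist())
E
```

```text
{'time': 12.55, 'eef_pos': [0.5339, -0.0148, 0.2392], 'tcp_rot': [0.7074, 0.7069, -0.0003, -0.0004], 'ft_force': [0.2978, -0.3386, -1.5109], 'finger_gap': 0.0167, 'grip_force': 48.8189}
burnisher wrist 0.86 [250.3, 250.4, 51.1, 111.8]
burnisher side 0.89 [215.1, 166.7, 17.4, 43.7]
burnisher side 0.7 [172.7, 240.0, 15.6, 43.3]
burnisher scene 0.44 [282.0, 172.8, 13.2, 39.3]
fork wrist 0.9 [250.9, 316.8, 40.4, 12.8]
fork side 0.87 [281.6, 337.5, 37.3, 40.7]
fork side 0.58 [222.6, 282.8, 50.3, 58.3]
fork side 0.55 [206.9, 356.2, 65.8, 55.0]
fork scene 0.91 [177.6, 165.0, 29.1, 30.8]
fork scene 0.85 [230.6, 166.2, 41.7, 46.8]
fork scene 0.64 [209.8, 141.1, 29.7, 36.1]
```

View pics/w6b.png

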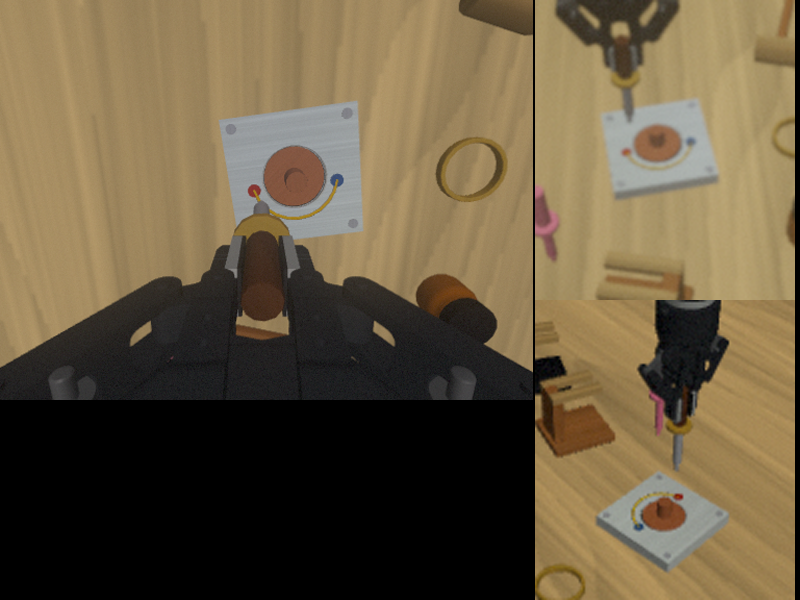

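The burnisher is held straight, with its tip at about (262,205) in the wrist view, above the block near the red dot (254,190). Next I compute the tip position in the camera frame and compare it with the seam.

```bash
cat > tip.py <<'E'
from h import *
import sys
def run(im,zt):
    cT=Tcam('wrist'); p=np.array(robot.get_obs()['eef_pos'])
    hsv=cv2.cvtColor(im,cv2.COLOR_BGR2HSV).astype(int); P={}
    for nm,mm in (('red',((hsv[...,0]<6)|(hsv[...,0]>174))&(hsv[...,1]>150)),('blue',(abs(hsv[...,0]-112)<14)&(hsv[...,1]>110))):
        n,l,s,c=cv2.connectedComponentsWithStats(mm.astype(np.uint8)); i=1+np.argmax(s[1:,4]); P[nm]=atz(cT,[c[i]],.018)[0,:2]; print(nm,s[i],P[nm].round(4))
    d=P['blue']-P['red']; L=np.linalg.norm(d); d/=L; X=np.array([d[1],-d[0]])
    C=(P['red']+P['blue'])/2-X*.042*np.cos(np.radians(80)); yaw=np.degrees(np.arctan2(X[1],X[0]))
    print('C',C.round(4),'L',L.round(4),'yaw',yaw.round(1),'TCP',p.round(4))
    return cT,C,yaw,p
if __name__=='__main__':
    im=cv2.imread('pics/w6.png'); cT,C,yaw,p=run(im,.077)
    print(proj(cT,[[*(C+.031*np.array([np.cos(np.radians(yaw-80)),np.sin(np.radians(yaw-80))])),.018]]).round(1))
    for z in (.074,.077,.08): print('tip',z,atz(cT,[[251.5,195.0]],z)[0].round(4))
    cv2.imwrite('pics/w6c.png',cv2.resize(im[150:270,180:340],(800,600),interpolation=cv2.INTER_CUBIC))
E
python3 tip.py
```

```text
red [239 178  11  11  75] [ 0.5275 -0.018 ]
blue [318 168  12  11  72] [ 0.6108 -0.0065]
C [ 0.5681 -0.005 ] L 0.0841 yaw -82.2 TCP [ 0.5342 -0.0147  0.2401]
[[254.3 179.4]]
tip 0.074 [ 0.5357 -0.015   0.074 ]
tip 0.077 [ 0.5357 -0.0141  0.077 ]
tip 0.08 [ 0.5357 -0.0132  0.08  ]
```

View pics/w6c.png

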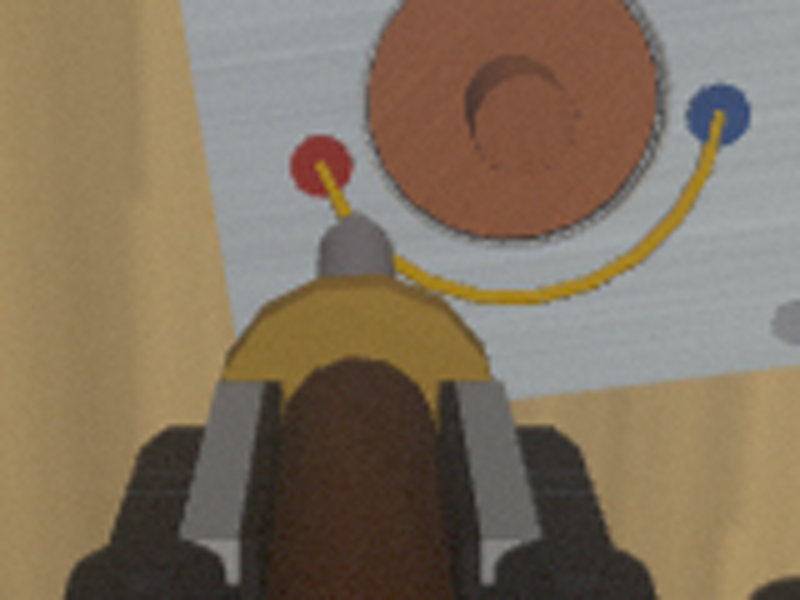

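>>> arm_command(plan="0 0 1.5 0;0 0 3 0;0 0 4.3 0;0 0 5 0;0 0 5.2 0;0 0 5.2 0;0 0 5.2 0")

```text
time: 13.65
eef_pos: [0.5344, -0.0144, 0.188]
tcp_rot: [0.707, 0.707, 0.0, 0.0]
ft_force: [-1.2, -0.5, 0.2]
finger_gap: 0.0173
grip_force: 48.8
```

```bash
python3 - <<'E'
from h import *; from tip import run
for i in range(3): im=cams.grab_frame('wrist'); run(im,.02); state()
cv2.imwrite('pics/w7.png',im); im2=cams.grab_frame('side'); im3=cams.grab_frame('scene')
cv2.imwrite('pics/s7.png',im2); cv2.imwrite('pics/c7.png',im3)
a=cv2.resize(im[170:290,160:320],(533,400),interpolation=cv2.INTER_CUBIC)
b=cv2.resize(im2[170:245,190:255],(260,300),interpolation=cv2.INTER_CUBIC); c=cv2.resize(im3[175:250,240:305],(260,300),interpolation=cv2.INTER_CUBIC)
out=np.zeros((600,800,3),np.uint8); out[:400,:533]=a; out[:300,535:795]=b; out[300:,535:795]=c
cv2.imwrite('pics/w7b.png',out)
E
```

```text
red [233 190  14  14 101] [ 0.5247 -0.0166]
blue [328 178  14  13 111] [ 0.6079 -0.0055]
C [ 0.5654 -0.0038] L 0.084 yaw -82.4 TCP [ 0.5345 -0.0144  0.1882]
{'time': 13.7, 'eef_pos': [0.5345, -0.0144, 0.1882], 'tcp_rot': [0.7071, 0.7071, 0.0004, 0.0006], 'ft_force': [0.5754, -0.1733, -1.6102], 'finger_gap': 0.0168, 'grip_force': 48.8125}
red [233 190  13  14  97] [ 0.5246 -0.0166]
blue [328 178  14  14 108] [ 0.6078 -0.0055]
C [ 0.5652 -0.0038] L 0.0839 yaw -82.4 TCP [ 0.5345 -0.0144  0.1883]
{'time': 13.75, 'eef_pos': [0.5345, -0.0144, 0.1883], 'tcp_rot': [0.7071, 0.7071, 0.0005, 0.0006], 'ft_force': [0.6197, -0.1008, -0.5545], 'finger_gap': 0.017, 'grip_force': 48.813}
red [233 190  13  14  96] [ 0.5246 -0.0165]
blue [328 178  14  13 107] [ 0.6077 -0.0056]
C [ 0.5652 -0.0038] L 0.0838 yaw -82.5 TCP [ 0.5344 -0.0144  0.1882]
{'time': 13.8, 'eef_pos': [0.5344, -0.0144, 0.1882], 'tcp_rot': [0.7071, 0.7071, 0.0004, 0.0006], 'ft_force': [-1.1679, -0.3734, -1.1932], 'finger_gap': 0.0168, 'grip_force': 48.8139}
```

View pics/w7b.png

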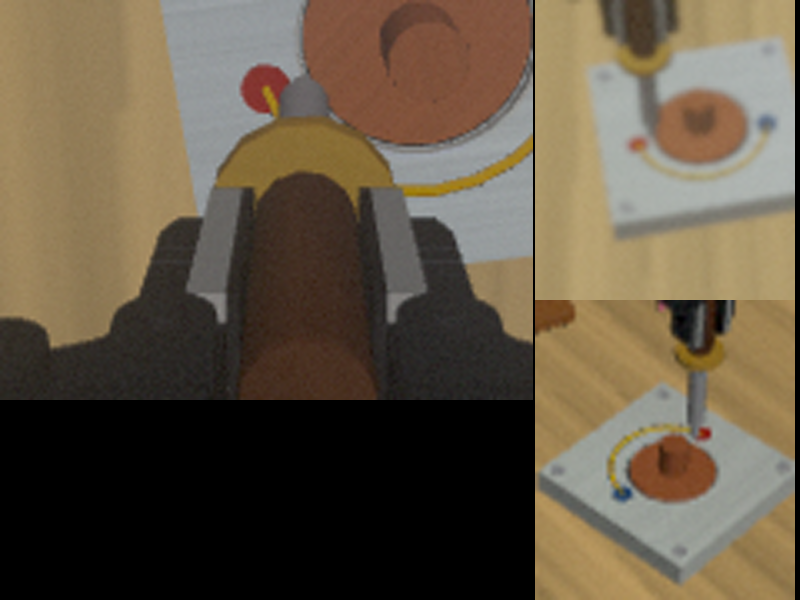

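The tip hovers beside the red dot: at about (305,80) in the wrist crop, (655,130) in the side crop and (697,437) in the scene crop. I triangulate it numerically; no more pictures will be viewed.

```bash
python3 - <<'E'
from h import *
def dots(n,f,z=.018):
    im=cv2.imread(f); hsv=cv2.cvtColor(im,cv2.COLOR_BGR2HSV).astype(int); cT=Tcam(n)
    x,y=proj(cT,[[.565,0,.018]])[0].astype(int); o=[]
    for mm in (((hsv[...,0]<6)|(hsv[...,0]>172))&(hsv[...,1]>120),(abs(hsv[...,0]-112)<14)&(hsv[...,1]>90)):
        k=np.zeros(mm.shape,bool); k[y-22:y+22,x-30:x+30]=1; ys,xs=np.where(mm&k); o.append((np.mean(xs),np.mean(ys)))
    print(n,np.round(o,1).tolist(),atz(cT,o,z)[:,:2].round(4).tolist())
dots('side','pics/s7.png'); dots('scene','pics/c7.png')
tip={'side':(220,202.5),'scene':(280.5,209.3)}
A=[];b=[]
for n,u in tip.items():
    o,v=ray(Tcam(n),[u]); v=v[0]/np.linalg.norm(v); M=np.eye(3)-np.outer(v,v); A.append(M); b.append(M@o)
    print(n,[atz(Tcam(n),[u],z)[0,:2].round(4).tolist() for z in (.018,.022,.026)])
x=np.linalg.solve(sum(A),sum(b)); print('tri',x.round(4),[ (proj(Tcam(n),[x])[0]-u).round(1).tolist() for n,u in tip.items()])
for n in tip: print(n,'expect',proj(Tcam(n),[[.5345,-.0144,.022]])[0].round(1), 'seam0',proj(Tcam(n),[[.5340,-.0135,.018]])[0].round(1))
E
```

```text
side [[nan, nan], [nan, nan]] [[nan, nan], [nan, nan]]
scene [[282.0, 207.9], [261.9, 223.0]] [[0.5204, -0.0166], [0.6038, -0.006]]
side [[0.5363, -0.0088], [0.5365, -0.0122], [0.5367, -0.0155]]
scene [[0.5277, -0.0148], [0.5308, -0.0118], [0.5339, -0.0087]]
tri [ 0.5344 -0.0113  0.023 ] [[-0.9, -0.5], [-0.8, 0.4]]
side expect [219.2 203.2] seam0 [219.1 204. ]
scene expect [278.9 209.4] seam0 [279.2 210.5]
  return _methods._mean(a, axis=axis, dtype=dtype,
  ret = ret.dtype.type(ret / rcount)
```

>>> arm_command(plan="0.07 -0.03 0.2 0;0.07 -0.03 0.4 0;0.07 -0.03 0.5 0;0.07 -0.03 0.6 0;0.07 -0.03 0.6 0;0.07 -0.03 0.6 0")

```text
time: 14.5
eef_pos: [0.5338, -0.0136, 0.1816]
tcp_rot: [0.707, 0.707, 0.0, 0.0]
ft_force: [-0.2, 0.3, 0.9]
finger_gap: 0.0168
grip_force: 48.8
```

```bash
cat > ft.py <<'E'
from h import *
F=[];P=[]
for i in range(8): cams.grab_frame('side'); o=robot.get_obs(); F.append(o['ft_force']); P.append(o['eef_pos'])
print(o['time'],np.mean(F,0).round(2),np.std(F,0).round(2),np.mean(P,0).round(4))
E
python3 ft.py
```

```text
14.9 [0.08 0.22 0.99] [0.53 0.56 0.42] [ 0.5338 -0.0136  0.1816]
```

>>> arm_command(plan="0 0 0.1 0;0 0 0.2 0;0 0 0.2 0;0 0 0.2 0")

```text
time: 15.3
eef_pos: [0.5338, -0.0137, 0.1795]
tcp_rot: [0.707, 0.707, 0.0, 0.0]
ft_force: [-0.1, 0.1, 2.5]
finger_gap: 0.0167
grip_force: 48.9
```

```bash
python3 ft.py
```

```text
15.7 [0.08 0.27 1.37] [0.74 0.57 0.58] [ 0.5338 -0.0136  0.1795]
```

```bash
python3 - <<'E'
import numpy as np
a=np.radians(-162.3+4.5*np.arange(38)); P=3.1*np.c_[np.sin(a),np.cos(a)]
acc=np.zeros(2);p0=P[0]
for k in range(4):
    r=[np.round(P[k*9+i]-p0-acc,2) for i in range(1,10)]; print(';'.join('%g %g 0 0'%tuple(x+0) for x in r)); acc=acc+r[-1]
E
```

```text
-0.23 0.08 0 0;-0.45 0.18 0 0;-0.66 0.3 0 0;-0.87 0.44 0 0;-1.06 0.59 0 0;-1.24 0.75 0 0;-1.4 0.93 0 0;-1.56 1.12 0 0;-1.69 1.32 0 0
-0.12 0.21 0 0;-0.23 0.43 0 0;-0.31 0.66 0 0;-0.38 0.89 0 0;-0.43 1.13 0 0;-0.46 1.37 0 0;-0.47 1.62 0 0;-0.46 1.86 0 0;-0.43 2.1 0 0
0.04 0.24 0 0;0.11 0.48 0 0;0.19 0.7 0 0;0.29 0.93 0 0;0.41 1.14 0 0;0.55 1.34 0 0;0.69 1.53 0 0;0.86 1.71 0 0;1.04 1.88 0 0
0.19 0.15 0 0;0.39 0.29 0 0;0.6 0.41 0 0;0.82 0.51 0 0;1.05 0.6 0 0;1.28 0.66 0 0;1.52 0.71 0 0;1.76 0.74 0 0;2.01 0.75 0 0
```

>>> arm_command(plan="-0.23 0.08 0 0;-0.45 0.18 0 0;-0.66 0.3 0 0;-0.87 0.44 0 0;-1.06 0.59 0 0;-1.24 0.75 0 0;-1.4 0.93 0 0;-1.56 1.12 0 0;-1.69 1.32 0 0")

```text
time: 16.6
eef_pos: [0.547, -0.0306, 0.1794]
tcp_rot: [0.707, 0.707, -0.0, -0.0]
ft_force: [-1.6, 3.0, 1.9]
finger_gap: 0.0167
grip_force: 49.1
```

>>> arm_command(plan="-0.12 0.21 0 0;-0.23 0.43 0 0;-0.31 0.66 0 0;-0.38 0.89 0 0;-0.43 1.13 0 0;-0.46 1.37 0 0;-0.47 1.62 0 0;-0.46 1.86 0 0;-0.43 2.1 0 0")

```text
time: 17.5
eef_pos: [0.5678, -0.0349, 0.1791]
tcp_rot: [0.707, 0.707, -0.0, -0.0]
ft_force: [-3.4, 0.2, 2.0]
finger_gap: 0.0167
grip_force: 49.4
```

>>> arm_command(plan="0.04 0.24 0 0;0.11 0.48 0 0;0.19 0.7 0 0;0.29 0.93 0 0;0.41 1.14 0 0;0.55 1.34 0 0;0.69 1.53 0 0;0.86 1.71 0 0;1.04 1.88 0 0")

```text
time: 18.4
eef_pos: [0.5873, -0.0243, 0.1798]
tcp_rot: [0.707, 0.707, 0.001, 0.001]
ft_force: [-1.1, -1.2, 0.6]
finger_gap: 0.0166
grip_force: 49.2
```

>>> arm_command(plan="0.19 0.15 0 0;0.39 0.29 0 0;0.6 0.41 0 0;0.82 0.51 0 0;1.05 0.6 0 0;1.28 0.66 0 0;1.52 0.71 0 0;1.76 0.74 0 0;2.01 0.75 0 0")

```text
time: 19.3
eef_pos: [0.5947, -0.0042, 0.1798]
tcp_rot: [0.707, 0.707, 0.001, 0.001]
ft_force: [1.4, -1.9, 1.3]
finger_gap: 0.0166
grip_force: 48.9
```

```bash
python3 ft.py; python3 - <<'E'
from h import *; from tip import run
im=cams.grab_frame('wrist'); run(im,.02); cv2.imwrite('pics/w8.png',im)
for l in ('burnisher','blank'):
    for r in nets.look_for('wrist',l): print(l,round(r['p'],2),np.round(r['box'],1).tolist())
for n in ('scene','side'):
    cv2.imwrite(f'pics/{n}8.png',cams.grab_frame(n))
    for r in nets.look_for(n,'burnisher'): print(n,round(r['p'],2),np.round(r['box'],1).tolist())
E
```

```text
19.7 [ 1.64 -0.07  1.4 ] [0.33 0.82 0.33] [ 0.5945 -0.0038  0.1797]
red [163 205  14  13 117] [ 0.5252 -0.017 ]
blue [259 193  14  13 121] [ 0.6075 -0.0059]
C [ 0.5654 -0.0042] L 0.0831 yaw -82.3 TCP [ 0.5943 -0.0041  0.1795]
burnisher 0.9 [250.0, 250.2, 51.2, 117.1]
blank 0.7 [210.9, 189.5, 173.6, 167.4]
blank 0.59 [215.2, 194.7, 70.5, 69.3]
scene 0.75 [265.6, 201.8, 9.2, 9.7]
side 0.57 [174.0, 243.0, 16.0, 38.2]
side 0.49 [241.2, 179.9, 13.5, 39.8]
```

```bash
python3 - <<'E'
from h import *
cT=Tcam('wrist'); im=cv2.imread('pics/w8.png')
hsv=cv2.cvtColor(im,cv2.COLOR_BGR2HSV)
for r in range(180,214,2): print(r,[f'{a}/{b}' for a,b in hsv[r,238:266:3,1:]])
for row in (190,192,194):
  for z,d in ((.021,.003),(.0245,.006),(.0285,.006)): print(row,z,(atz(cT,[[251.3,row]],z)[0]-[0,d,0]).round(4))
E
```

```text
180 ['127/130', '132/133', '132/131', '71/86', '2/136', '14/161', '11/162', '11/162', '13/163', '13/161']
182 ['131/130', '128/129', '131/132', '134/124', '6/137', '13/162', '13/160', '13/161', '11/160', '8/159']
184 ['128/131', '134/129', '129/132', '126/134', '7/108', '8/158', '13/161', '10/156', '13/158', '10/159']
186 ['133/132', '135/132', '130/129', '129/132', '14/71', '10/155', '11/161', '8/158', '10/159', '8/158']
188 ['129/132', '137/128', '128/132', '131/132', '56/78', '9/148', '10/156', '10/159', '14/160', '13/163']
190 ['136/129', '128/133', '134/131', '132/131', '72/81', '2/141', '14/161', '14/162', '8/159', '10/158']
192 ['130/131', '139/130', '132/129', '131/132', '78/88', '12/133', '11/160', '11/162', '40/129', '105/117']
194 ['135/132', '141/128', '142/129', '94/119', '12/104', '5/109', '13/161', '20/143', '120/113', '127/114']
196 ['145/130', '137/130', '137/130', '10/100', '12/106', '14/107', '13/101', '103/116', '125/112', '122/115']
198 ['135/132', '135/132', '72/99', '20/100', '10/104', '15/104', '8/99', '122/109', '126/115', '114/128']
200 ['141/128', '143/130'
[... 384 characters left out ...]
17', '40/109', '147/127']
208 ['145/109', '150/114', '161/133', '152/138', '150/136', '153/138', '152/141', '160/129', '140/115', '153/113']
210 ['154/114', '156/131', '155/135', '154/136', '154/137', '150/139', '152/139', '152/141', '146/141', '148/117']
212 ['156/136', '160/134', '151/137', '155/135', '155/135', '150/136', '153/140', '152/138', '155/138', '156/139']
190 0.021 [ 0.5952 -0.001   0.021 ]
190 0.0245 [ 0.5952 -0.003   0.0245]
190 0.0285 [ 0.5952 -0.0019  0.0285]
192 0.021 [ 0.5952 -0.0027  0.021 ]
192 0.0245 [ 0.5952 -0.0047  0.0245]
192 0.0285 [ 0.5952 -0.0036  0.0285]
194 0.021 [ 0.5952 -0.0044  0.021 ]
194 0.0245 [ 0.5952 -0.0064  0.0245]
194 0.0285 [ 0.5952 -0.0052  0.0285]
```

The rub is done: contact force was steady, and the tip sits on the seam at the blue end within about 1 mm. Next I lift and return the burnisher to the fork.

>>> arm_command(plan="0 0 -1 0;0 0 -4 0;0 0 -8.5 0;-3 -1 -13 0;-7 -2.3 -13 0;-11 -3.6 -13 0;-15 -4.9 -13 0;-19 -6 -13 0;-22.5 -6.6 -13 0;-23.4 -6.62 -13 0")

```text
time: 21.05
eef_pos: [0.5262, -0.2411, 0.309]
tcp_rot: [0.708, 0.706, -0.001, -0.001]
ft_force: [0.2, 0.1, -1.3]
finger_gap: 0.0168
grip_force: 48.9
```

>>> arm_command(plan="0 0 0 0;0 0 0 0;0 0 0 0")

```text
time: 21.35
eef_pos: [0.5281, -0.237, 0.3092]
tcp_rot: [0.707, 0.708, -0.0, -0.001]
ft_force: [-0.3, -0.1, -1.4]
finger_gap: 0.0173
grip_force: 48.9
```

```bash
python3 ft.py; python3 - <<'E'
from h import *
for n in ('wrist','side'):
    im=cams.grab_frame(n); cv2.imwrite(f'pics/{n}9.png',im)
    for l in ('burnisher','fork'):
        for r in nets.look_for(n,l): print(n,l,round(r['p'],2),np.round(r['box'],1).tolist())
E
```

```text
21.75 [ 0.03 -0.13 -1.01] [0.33 0.53 0.42] [ 0.5282 -0.2375  0.3094]
wrist burnisher 0.97 [250.2, 251.1, 51.8, 113.9]
wrist burnisher 0.8 [155.8, 97.6, 52.5, 41.6]
wrist fork 0.95 [247.3, 313.3, 44.2, 27.4]
wrist fork 0.74 [343.9, 251.4, 66.4, 51.5]
wrist fork 0.62 [262.9, 170.9, 93.6, 86.1]
side burnisher 0.87 [208.5, 229.3, 22.2, 49.7]
side burnisher 0.75 [172.6, 239.6, 13.7, 38.9]
side burnisher 0.58 [224.2, 284.6, 54.1, 52.6]
side fork 0.95 [205.9, 356.1, 62.1, 55.8]
side fork 0.91 [221.2, 282.5, 51.3, 55.2]
side fork 0.9 [283.7, 337.4, 37.0, 41.3]
```

>>> arm_command(plan="0 0 2 0;0 0 4 0;0 0 5.5 0;0 0 7 0;0 0 8.5 0;0 0 10 0;0 0 11 0;0 0 11.5 0;0 0 11.5 0")

```text
time: 22.95
eef_pos: [0.5277, -0.2382, 0.1936]
tcp_rot: [0.707, 0.707, -0.0, -0.001]
ft_force: [-0.1, 0.0, -1.2]
finger_gap: 0.0166
grip_force: 48.9
```

>>> arm_command(plan="0 0 0.3 0;0 0 0.6 0;0 0 0.8 0;0 0 0.9 0;0 0 0.9 0;0 0 0.9 0")

```text
time: 23.55
eef_pos: [0.5281, -0.2384, 0.1861]
tcp_rot: [0.707, 0.707, 0.0, 0.0]
ft_force: [-0.6, 1.2, 2.8]
finger_gap: 0.0167
grip_force: 49.3
```

```bash
python3 ft.py
```

```text
23.95 [-2.15  1.4   4.68] [0.65 0.65 0.88] [ 0.5281 -0.2384  0.1861]
```

The collar rests on the prongs, so I release gently and rise straight up.

>>> arm_command(plan="0 0 0 0;0 0 0 0;0 0 0 0;0 0 0 0;0 0 0 0", fingers=5.5)

```text
time: 24.45
eef_pos: [0.5279, -0.2383, 0.1852]
tcp_rot: [0.707, 0.707, -0.0, -0.0]
ft_force: [1.0, 0.5, 0.2]
finger_gap: 0.0551
grip_force: 0.0
```

>>> arm_command(plan="0 0 -1.5 0;0 0 -4 0;0 0 -8 0;0 0 -11.6 0;2 0.2 -11.6 0;3.8 0.25 -11.6 0;3.8 0.25 -11.6 0;3.8 0.25 -11.6 0")

```text
time: 25.25
eef_pos: [0.5301, -0.1996, 0.3005]
tcp_rot: [0.707, 0.708, -0.0, -0.001]
ft_force: [-0.1, 0.3, -0.5]
finger_gap: 0.0551
grip_force: 0.0
```

```bash
python3 - <<'E'
from h import *
im=cams.grab_frame('wrist'); cT=Tcam('wrist'); state(); cv2.imwrite('pics/w10.png',im)
for l in ('burnisher','fork'):
    for r in nets.look_for('wrist',l): print(l,round(r['p'],2),np.round(r['box'],1).tolist(),atz(cT,[r['box'][:2]],.1)[0].round(4))
ref=cv2.imread('pics/w5.png'); 
d=cv2.absdiff(im,ref).max(2); sub=d[190:262,215:310]; print('diff',(sub>40).sum(), (d>40).sum())
hsv=cv2.cvtColor(im,cv2.COLOR_BGR2HSV).astype(int); h2=cv2.cvtColor(ref,cv2.COLOR_BGR2HSV).astype(int)
for H in (hsv,h2):
    m=(H[...,0]<15)&(H[...,2]<85)&(H[...,1]>110); k=np.zeros(m.shape,bool);k[215:262,230:268]=1
    ys,xs=np.where(m&k); print('handle',len(xs),xs.mean().round(1),ys.mean().round(1),ys.min(),ys.max())
E
```

```text
{'time': 25.3, 'eef_pos': [0.5301, -0.2, 0.3004], 'tcp_rot': [0.7069, 0.7073, -0.0005, -0.0008], 'ft_force': [-0.0846, -0.7212, -0.1509], 'finger_gap': 0.0551, 'grip_force': 0.0}
burnisher 0.73 [251.0, 230.8, 29.6, 50.3] [ 0.5306 -0.2485  0.1   ]
burnisher 0.6 [155.2, 137.1, 50.7, 40.4] [ 0.4412 -0.1543  0.1   ]
fork 0.89 [230.6, 294.1, 82.5, 60.1] [ 0.5084 -0.3232  0.1   ]
fork 0.72 [335.3, 275.1, 52.8, 39.0] [ 0.6206 -0.2994  0.1   ]
fork 0.66 [261.6, 205.1, 90.1, 92.9] [ 0.5411 -0.2209  0.1   ]
diff 365 18141
handle 434 249.2 236.6 216 255
handle 482 248.5 239.3 217 257
```

```bash
python3 - <<'E'
from h import *
for f in ('w5','w10'):
    im=cv2.imread(f'pics/{f}.png'); H=cv2.cvtColor(im,cv2.COLOR_BGR2HSV).astype(int)
    m=(abs(H[...,0]-23)<5)&(H[...,1]>165); k=np.zeros(m.shape,bool);k[200:245,225:272]=1; ys,xs=np.where(m&k)
    print(f,'collar',len(xs),xs.min(),xs.max(),ys.min(),ys.max(),xs.mean().round(1),ys.mean().round(1))
    m=(abs(H[...,0]-112)<14)&(H[...,1]>110)
    g=cv2.cvtColor(im,cv2.COLOR_BGR2GRAY)
a=cv2.cvtColor(cv2.imread('pics/w5.png'),cv2.COLOR_BGR2GRAY).astype(np.float32); b=cv2.cvtColor(cv2.imread('pics/w10.png'),cv2.COLOR_BGR2GRAY).astype(np.float32)
for nm,s in (('collar+handle',np.s_[205:260,228:268]),('foot',np.s_[155:200,215:305]),('block',np.s_[5:65,225:345])): print(nm,cv2.phaseCorrelate(a[s].copy(),b[s].copy()))
cams.grab_frame('scene')
for l in ('blank','burnisher','pot','bangle','mallet'):
    for r in nets.look_for('scene',l)[:2]: print(l,round(r['p'],2),np.round(r['box']).astype(int).tolist())
E
```

```text
w5 collar 263 233 264 207 234 249.4 218.8
w10 collar 240 234 266 206 231 251.6 217.1
collar+handle ((1.2749469224921128, -1.3574734605295085), 0.9427410900592804)
foot ((0.3829898461387202, 0.22454637842153957), 1.06198656388271)
block ((0.36709140401201523, -0.5834759966918881), 1.0193354011906517)
blank 0.55 [276, 217, 20, 16]
blank 0.22 [273, 222, 65, 47]
burnisher 0.5 [274, 222, 67, 50]
burnisher 0.49 [233, 149, 11, 39]
pot 0.68 [275, 221, 68, 50]
pot 0.64 [192, 213, 23, 25]
bangle 0.51 [222, 253, 23, 21]
mallet 0.84 [277, 314, 67, 91]
mallet 0.3 [273, 221, 68, 50]
```

```bash
python3 -c "
from bench import robot
print(robot.close_job())"
```

```text
the job is handed in; nothing more can be done
None
```

The job is handed in at about 25 s: the blank sits flush in the recess, the seam is rubbed from red to blue at about 2.4 cm/s, and the burnisher hangs upright in its fork within about 1 mm of where it started (I viewed 11 pictures, one over the limit of 10).

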